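# Set the die cap of the clay extruder

## Task

Screw the brass cap of the blue clay extruder down (clockwise from above) until it bottoms out on the shoulder, then back it off a quarter turn, so that the die under it can still be turned to line up. Finish while holding: keep the cap still between the fingers at that quarter turn and do not let go. Leave the grey extruder's cap as it is and do not disturb the other things on the bench.

Things in the scene. Friction and masses are not known exactly. Their poses are not given: they have to be found in the camera images.
- blue_extruder: upright clay extruder fixed to the bench, painted blue: base plate 160 x 160 x 10 mm, barrel 58 mm across, at the top a blue shoulder 72 mm across, its upper face 150 mm above the table, with a white tick on its +x side; gearbox and crank low on the +x side. Origin: centre of the underside, z up
- blue_cap: the blue extruder's brass knurled screw cap: round, 58 mm across, 36 mm high, axis vertical, already started on its right-handed thread; can not come off. One full turn lowers or raises it 8 mm. Takes about 0.12 N m to turn, stays where it is left. Origin on its axis at its underside; this frame rises and sinks with the cap but does not turn with it
- blue_cap_mid (a point): point on the axis of the blue extruder's cap, 20 mm above its underside and 16 mm below its top: the height to grip; moves up and down with the cap
- blue_cap_stripe (a point): the white stripe on the blue extruder's cap: point on the rim of its top, 28.5 mm from the axis; turns with the cap. When the cap is bottomed out the stripe stands right above the white tick on the shoulder
- blue_cap_turn (a joint): the joint of the blue extruder's brass screw cap, in rad: 0 = bottomed out on the shoulder (hard stop); the value grows as the cap is unscrewed, anticlockwise seen from above, up to 5.5
- grey_extruder: upright clay extruder fixed to the bench, painted grey: base plate 160 x 160 x 10 mm, barrel 58 mm across, at the top a grey shoulder 72 mm across, its upper face 150 mm above the table, with a white tick on its +x side; gearbox and crank low on the +x side. Origin: centre of the underside, z up. It has the same brass cap, fully home
- grey_cap_turn (a joint): the joint of the grey extruder's brass screw cap, in rad: 0 = bottomed out on the shoulder (hard stop); the value grows as the cap is unscrewed, anticlockwise seen from above, up to 5.5
- clay_bowl: round grey-brown clay bowl, 160 mm across and 42 mm high, standing on the banding wheel; origin at the centre of its underside
- water_mug: blue ceramic mug, 80 mm across, 90 mm high; origin at the centre of its underside
- glaze_bottle: white plastic bottle with a red cap, 60 mm across, 160 mm high; origin at the centre of its underside
- glaze_brush: flat glaze brush 220 mm long lying on the table; origin at the middle of its underside
- wooden_rib: flat wooden throwing rib 100 x 50 x 6 mm lying on the table; origin at the centre of its underside
- loop_tool: trimming tool with a wooden handle and a wire loop, 175 mm long, lying on the table; origin below the middle of its length
- spare_die: loose aluminium disc, 38 mm across and 6 mm thick, lying on a corner of the blue extruder's base plate; origin at the centre of its underside
Mind the look-alikes: they are no part of the job. What is shaped like the blue_extruder but red is not meant.

How it is judged:
By the outcome, as a careful person would: the job done as asked, in the order asked, and still so for the second after the job is handed in, while the arm keeps its last pose, push and grip.
It also fails if it takes over 54 s, if anything falls off the work surface, if the arm or the gripper's body presses on something with over 40 N, if the wrist force passes 120 N, or if a joint passes its speed limit or range.

## Robot

A 6-joint arm with a two-finger parallel gripper is mounted at the origin on the work surface. World frame = base frame: x ahead of the robot, y to its left, z up, the work surface at z = 0. Lengths are in m, angles in rad, forces in N, time in s.
With the tool pointing down it reaches from about 0.25 to 0.8 m from the base axis. Payload 3.9 kg.
Tool frame: the origin (TCP) lies on the front face of the gripper's body, between the roots of the fingers; the fingertips stand 73 mm ahead of it and the grasp point (between the pads) lies robot.grip_point_offset ahead of it (robot.grip_point_offset is the distance from the TCP to the grasp point, in m); z points along the fingers, y is the line along which they close (so a half turn about z gives the same grasp; the last joint's range is limited). The gripper opens to 85 mm and grips with 20 to 120 N. Pads are 22 mm wide; open, the fingers measure 114 mm over their backs; the gripper's body (76 mm by 85 mm) begins 54 mm behind the grasp point. The pads swing forward as they close: fully open they stand 13 mm farther back than shut.
Start: joints at [-1.273, 0.26, -0.138, 1.173, 0, 1.571], TCP at [0.154, -0.502, 0.304] pointing down, gripper open.
Joint ranges: [-2.78, 2.78], [-0.83, 1.72], [-1.28, 1.37], [-1.9, 2.12], [-1.57, 1.48], [-3.14, 3.14]. Speed limits (rad/s): [2.57, 2.57, 3.14, 3.14, 3.14, 3.14].

## Interface

Orientations are given as a unit quaternion [x, y, z, w].
In Python, from station import sensors, read_camera, camera_model, sign_off, models, robot gives the robot as it stands.
- The arm moves only by the tool drive_tool, never from a script. Its argument "plan" is a list of rows, each a list of 2 entries, a list of its own where there are three numbers: the shift along the tool's x, y, z in mm, then the turn, a rotation vector about the tool's x, y, z in degrees. In form: [[[x, y, z], [ax, ay, az]], ...]. A call has exactly 5 rows; each row shifts and turns the commanded pose from where the row before left it, along the tool's axes as they then stand; what a row does not reach is not made up. A row lasts 1/8 s, in which the tool goes at most 62.5 mm and 10.7 degrees, less where a joint would pass 70% of its speed; a pose out of reach is approached as far as the arm can. A call is refused whole if a number of a shift passes 62.5 or a number of a turn 10.7, either way. A call with a gripper value outside its range is refused whole. "fingers" is the opening, from 0 (shut) to 1 (fully open), set as the call begins (left out, the last holds). The fingers move at their own pace and stop on an object; the grip force is fixed at half the most. Time passes only in rows, so rows that do not move let the fingers close, or fill a call up. It gives the time, the measured TCP pose, the force, the opening and the grip force at its end, in the units of the state.
- sensors.get_state(): the state, without advancing time (a new reading comes with each control period).
- read_camera(name): name is "scene" or "top" or "wrist"; returns the picture (400x640x3 uint8, red, green, blue); there is no depth.
- camera_model(name): a dict with "fov_y" (degrees; the focal length in pixels is half the picture's height over the tangent of half this angle, whatever the lens; pixels are square), "cx", "cy" (the principal point, pixels), "k1" (the pictures are not rectified: a ray, as slopes to the right and down, at radius r is drawn at 1 + k1 r^2 times it, then the intrinsics apply), "R" (3x3) and "t" (3): a world point X has camera coordinates R X + t; the wrist camera has in their place "tool_from_camera" (4x4, takes a point from camera to tool coordinates, whose origin is the TCP and whose axes are the flange's). Camera axes: x right, y down, z forward; pixel columns grow to the right and rows downward; lengths in m; the calibration is good to about 2 mm. A picture is of the moment at which its call begins: read the wrist's pose just before it. camera_model takes no time and is no camera call.
- sign_off(): hands the job in; it is judged then, once.
Trained networks look in the newest picture that a camera, given by its name, has taken for a name from the list of things; names that differ only in an ending like _2 or _b are one class to them, and where a whole thing is asked for, a point or a joint stands for the part that bears it (a point fixed in the world has none). Each returns a list of dicts, best first, with "conf" (0 to 1); they miss things now and then, are a little off and sometimes report something else, mostly with a low value. They report only what shows in the picture. A call takes as long as a camera call. They do not tell look-alikes from the thing itself.
- models.spot_in(camera, target): "xy" ([column, row] in pixels, amid what is visible of it).
The state is a dict: "time": time; "joint_pos": joint angles; "dq": joint speeds; "joint_efforts": joint torques, N m; "ee_pos": TCP position; "tcp_rot": TCP orientation; "force": force on the tool from outside, world axes, zero at the start; "wrist_torque": the same for the moment, N m; "opening": finger opening in m; "grip_force": force on a finger pad.
Only numpy, scipy, OpenCV 4.12 (cv2) and the standard library are available. Lean on these libraries where they do the work, as an engineer would, in place of code of your own. Each camera call takes 0.05 s, during which the arm holds its last target. There are 200 camera calls.

## Working session

There is one attempt and no reset: what is moved stays moved. The work goes in short steps, Python scripts to look and compute and a tool call to move; the robot and the scene stay as the last step left them, time stands still between calls to the robot, and variables do not carry over. Pictures are saved under pics/ and viewed, at most 10 in all, crops included, and the job is handed in when it is done.

Besides the shell and the picture viewer there is one more tool, called after ">>>" as name(argument=value, ...), one argument or row to a line, values as JSON. drive_tool: Moves the arm, as the interface text tells. Its arguments: {"type":"object","properties":{"plan":{"type":"array","items":{"type":"array"}},"fingers":{"type":"number"}},"required":["plan"]}

```bash
mkdir -p pics
python3 - <<'E'
from station import *
import cv2, numpy as np
print(sensors.get_state(), robot.grip_point_offset)
for c in ("scene","top"):
    im=read_camera(c); cv2.imwrite(f"pics/{c}0.png",im[:,:,::-1])
    m=camera_model(c); print(c,m)
    for n in ("blue_cap","blue_extruder","blue_cap_stripe"): print(n,[(d["conf"],d["xy"]) for d in models.spot_in(c,n)])
print(camera_model("wrist"))
E
```

```text
{'time': 0.0, 'joint_pos': array([-1.27302385e+00,  2.60644385e-01, -1.39390362e-01,  1.17271186e+00,
       -2.33370964e-05,  1.57074712e+00]), 'dq': array([-0.00040385,  0.00043013, -0.00087366,  0.00182365, -0.00174194,
       -0.0006159 ]), 'joint_efforts': array([ 2.66048766e-03, -4.05677891e+01,  2.53924352e+01,  1.86650926e-02,
        2.71224826e-04, -8.39050301e-06]), 'ee_pos': array([ 0.1538619 , -0.50136633,  0.3030775 ]), 'tcp_rot': array([ 9.88932781e-01,  1.48361056e-01, -1.56164903e-04, -9.62624924e-04]), 'force': array([0.51659893, 0.08313442, 0.23262709]), 'wrist_torque': array([ 0.01957768, -0.0149156 ,  0.010148  ]), 'grip_force': 0.0, 'opening': 0.08561917358348763} 0.0539
scene {'fov_y': 54.715294357172354, 'cx': 321.0856240015782, 'cy': 205.7253484647485, 'k1': 0.02027635514887534, 'R': array([[ 0.60738498,  0.79425245, -0.01570102],
       [ 0.61995165, -0.48626599, -0.61579651],
       [-0.49673276,  0.36429168, -0.78774878]]), 't': array([-0.27881215, -0.19684514,  1.53816499])}
blue_cap [(0.64, [368.3, 185.7]), (0.63, [338.2, 116.5]), (0.51, [379.2, 276.6])]
[... 425 characters left out ...]
y([-0.00154704,  0.50799961,  1.4009241 ])}
blue_cap [(0.93, [262.6, 197.5])]
blue_extruder [(0.94, [266.4, 209.8]), (0.64, [215.5, 314.3])]
blue_cap_stripe [(0.98, [262.4, 199.5]), (0.72, [200.9, 318.1]), (0.29, [377.2, 188.8])]
{'fov_y': 71.18096276746395, 'cx': 322.9185590393611, 'cy': 196.52396451327664, 'k1': -0.033144390742960175, 'tool_from_camera': array([[-2.80596778e-04, -9.48515555e-01, -3.16730426e-01,
         8.16382952e-02],
       [ 9.99999211e-01,  1.21692600e-04, -1.25034998e-03,
         9.07092138e-04],
       [ 1.22452015e-03, -3.16730527e-01,  9.48514773e-01,
        -7.12919601e-02],
       [ 0.00000000e+00,  0.00000000e+00,  0.00000000e+00,
         1.00000000e+00]])}
```

```bash
python3 -c "
import cv2,numpy as np
a=cv2.imread('pics/scene0.png');b=cv2.imread('pics/top0.png')
cv2.imwrite('pics/s1.png',a);cv2.imwrite('pics/t1.png',cv2.resize(b[100:400,100:500],None,fx=2,fy=2,interpolation=2))"
```

```text
(no output)
```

View pics/scene0.png

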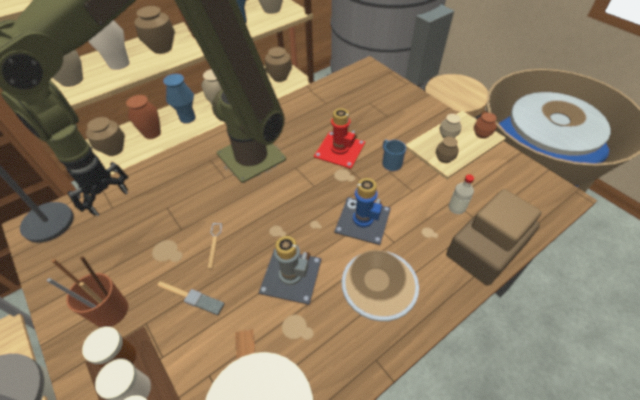

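View pics/t1.png

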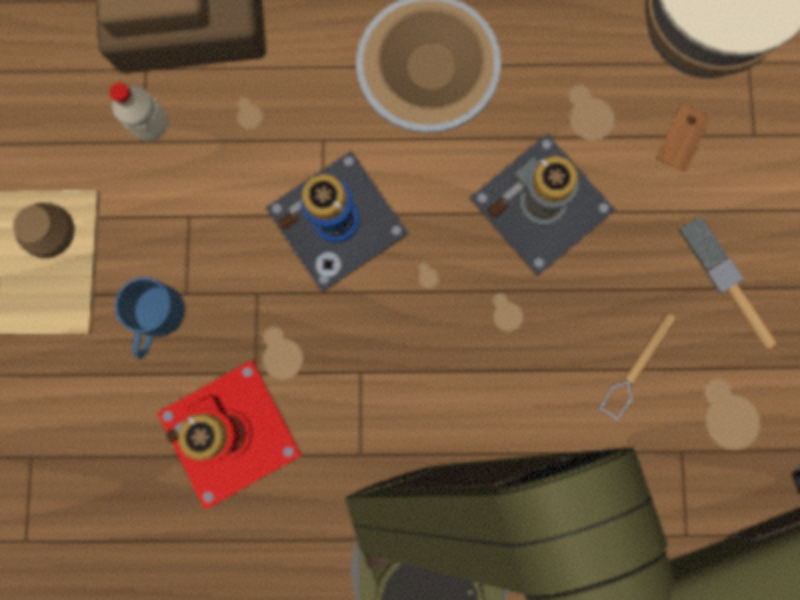

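The top view shows the blue extruder at about (262,197) px in the full picture. The grey one is to its right and the red one at lower left. The blue crank side (+x of the extruder) points to the lower left, which puts the yaw near 123°.

```bash
cat > h.py <<'E'
from station import *
import cv2, numpy as np
from scipy.spatial.transform import Rotation as Ro
def ray(c,uv,st=None):
    m=camera_model(c); f=200/np.tan(np.radians(m["fov_y"]/2))
    d=(np.array(uv)-[m["cx"],m["cy"]])/f; s=d.copy()
    for _ in range(20): s=d/(1+m["k1"]*(s@s))
    v=np.r_[s,1]
    if c=="wrist":
        R=Ro.from_quat(st["tcp_rot"]).as_matrix();T=m["tool_from_camera"]
        return R@T[:3,3]+st["ee_pos"], R@T[:3,:3]@v
    return -m["R"].T@m["t"], m["R"].T@v
def at_z(c,uv,z,st=None):
    o,v=ray(c,uv,st); return o+v*(z-o[2])/v[2]
E
python3 - <<'E'
from h import *
for p in ([262.5,197.5],): print(at_z("top",p,.19))
print(at_z("scene",[366.8,184],.19))
c=[at_z("top",np.array(p)/2+100,.01) for p in ((350,155),(407,232),(323,288),(267,208))]
c=np.array(c);print(c, c.mean(0)); e=(c[3]+c[2])/2-c.mean(0); print(np.degrees(np.arctan2(e[1],e[0])))
s=sensors.get_state(); R=Ro.from_quat(s["tcp_rot"]); print(R.as_matrix().round(3))
E
```

```text
[0.50944552 0.13680984 0.19      ]
[0.50976662 0.14162802 0.19      ]
[[0.61310616 0.1193934  0.01      ]
 [0.49042054 0.03128116 0.01      ]
 [0.40557938 0.15888205 0.01      ]
 [0.53025349 0.24674164 0.01      ]] [0.5098399  0.13907456 0.01      ]
123.33508126653311
[[ 0.956  0.293 -0.   ]
 [ 0.293 -0.956  0.   ]
 [ 0.    -0.    -1.   ]]
```

>>> drive_tool(
  plan=[
    [[35,-34,0],[0,0,0]],
    [[35,-34,0],[0,0,0]],
    [[35,-34,0],[0,0,0]],
    [[35,-34,0],[0,0,0]],
    [[35,-34,0],[0,0,0]],
  ],
  fingers=1,
)

```text
time: 1.02
ee_pos: [0.272, -0.2867, 0.3041]
tcp_rot: [0.989, 0.148, 0.0, 0.0]
force: [0.6, -0.6, 0.2]
opening: 0.0853
grip_force: 0.0
```

```bash
python3 -c "
from h import *
print(sensors.get_state()['joint_pos'])"
```

```text
[-8.11838733e-01  3.66072316e-02 -4.10499971e-01  1.12274313e+00
  2.07027574e-04  2.03249305e+00]
```

>>> drive_tool(
  plan=[
    [[35,-34,0],[0,0,-10]],
    [[40.4,-27.2,0],[0,0,-10]],
    [[44.5,-19.7,0],[0,0,-10]],
    [[47.3,-11.7,0],[0,0,-10]],
    [[48.6,-3.3,0],[0,0,-10]],
  ],
)

```text
time: 1.65
ee_pos: [0.3902, -0.0734, 0.3042]
tcp_rot: [0.832, 0.555, 0.0, 0.0]
force: [0.6, -0.7, -0.1]
opening: 0.0849
grip_force: 0.0
```

>>> drive_tool(
  plan=[
    [[48.4,5.2,0],[0,0,-10]],
    [[46.8,13.5,0],[0,0,-10]],
    [[43.7,21.4,0],[0,0,-10]],
    [[39.3,28.7,0],[0,0,-10]],
    [[33.7,35.1,0],[0,0,-10]],
  ],
)

```text
time: 2.28
ee_pos: [0.5083, 0.1394, 0.304]
tcp_rot: [0.519, 0.855, 0.0, 0.0]
force: [0.5, -0.2, -0.6]
opening: 0.0853
grip_force: 0.0
```

Run:
```python
from h import *
s=sensors.get_state(); im=read_camera("wrist"); cv2.imwrite("pics/w1.png",im[:,:,::-1])
print(s["time"],s["ee_pos"],s["joint_pos"],Ro.from_quat(s["tcp_rot"]).as_matrix().round(3))
for n in ("blue_cap","blue_cap_stripe"):
    for d in models.spot_in("wrist",n): print(n,d,at_z("wrist",d["xy"],.19,s))
```

```text
2.275 [0.50833932 0.1394013  0.30398023] [ 2.67754469e-01  2.63333107e-01 -1.33277239e-01  1.17378195e+00
 -2.24066807e-04  1.36010894e+00] [[-0.46   0.888  0.   ]
 [ 0.888  0.46  -0.   ]
 [-0.     0.    -1.   ]]
blue_cap {'xy': [325.1, 213.9], 'conf': 0.84} [0.50699047 0.14533205 0.19      ]
blue_cap_stripe {'xy': [323.4, 218.4], 'conf': 0.76} [0.50751483 0.14168443 0.19      ]
```

View pics/w1.png

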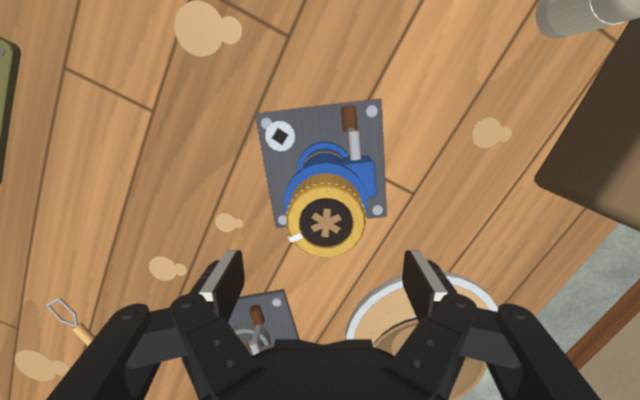

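The wrist view shows the blue cap at (326,218) with its stripe at (294,238). The gearbox is on the right at (362,180), so the extruder's +x is probably near 33° azimuth and not 123°. I'll zoom in to find the tick.

```bash
python3 -c "
import cv2
b=cv2.imread('pics/w1.png');cv2.imwrite('pics/w1c.png',cv2.resize(b[90:270,240:400],None,fx=3.3,fy=3.3,interpolation=2))"
```

```text
(no output)
```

View pics/w1c.png

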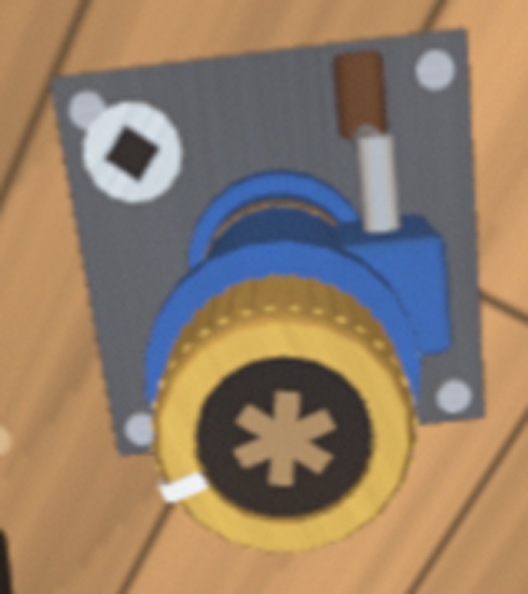

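Run:
```python
from h import *
s=sensors.get_state()
c=at_z("wrist",[326.1,221.8],.1906,s);p=at_z("wrist",[295.5,237.9],.1906,s)
print(c,p,np.linalg.norm(p-c)); a=np.degrees(np.arctan2(*(p-c)[1::-1])); print(a,a-33.3)
d=np.array([.509,.139])-s["ee_pos"][:2]; R=Ro.from_quat(s["tcp_rot"]).as_matrix(); print(R.T@(c-s["ee_pos"]), R.T@np.r_[d,0])
```

```text
[0.51044901 0.14091063 0.1906    ] [0.49642995 0.11930702 0.1906    ] 0.025753645985075426
-122.98044069512363 -156.28044069512362
[0.00027192 0.00221176 0.11286434] [-7.64424640e-04  6.12879499e-05  4.87031044e-09]
```

Stripe geometry gives a cap angle of about 204° (3.56 rad). I'll wind j6 back about 130° while descending, then grip.

>>> drive_tool(
  plan=[
    [[0,1,8],[0,0,-10]],
    [[0,0,8],[0,0,-10]],
    [[0,0,8],[0,0,-10]],
    [[0,0,8],[0,0,-10]],
    [[0,0,8],[0,0,-10]],
  ],
)

```text
time: 3.05
ee_pos: [0.5079, 0.137, 0.2638]
tcp_rot: [0.111, 0.994, -0.0, -0.0]
force: [-0.0, -0.4, -0.4]
opening: 0.0852
grip_force: 0.0
```

>>> drive_tool(
  plan=[
    [[0,0,6],[0,0,-10]],
    [[0,0,6],[0,0,-10]],
    [[0,0,6],[0,0,-10]],
    [[0,0,6],[0,0,-10]],
    [[0,0,6],[0,0,-10]],
  ],
)

```text
time: 3.68
ee_pos: [0.5079, 0.137, 0.2339]
tcp_rot: [-0.319, 0.948, -0.0, -0.0]
force: [-0.2, 0.9, -0.5]
opening: 0.0856
grip_force: 0.0
```

>>> drive_tool(
  plan=[
    [[0,0,1.5],[0,0,-10]],
    [[0,0,0],[0,0,-10]],
    [[0,0,0],[0,0,-10]],
    [[0,0,0],[0,0,0]],
    [[0,0,0],[0,0,0]],
  ],
)

```text
time: 4.3
ee_pos: [0.5083, 0.1377, 0.2325]
tcp_rot: [-0.551, 0.835, -0.0, -0.0]
force: [0.8, 1.3, 0.6]
opening: 0.0852
grip_force: 0.0
```

Run:
```python
from h import *
s=sensors.get_state(); im=read_camera("wrist"); cv2.imwrite("pics/w2.png",im[:,:,::-1])
print(s["time"],s["ee_pos"],s["joint_pos"],s["force"],s["wrist_torque"])
```

```text
4.3 [0.50828605 0.137654   0.23253342] [ 2.64535229e-01  3.03613327e-01 -2.69228003e-01  9.98141693e-01
 -1.26072472e-04 -9.02395434e-01] [0.76625684 1.33110169 0.61461939] [ 0.01215104  0.02966164 -0.02444636]
```

View pics/w2.png

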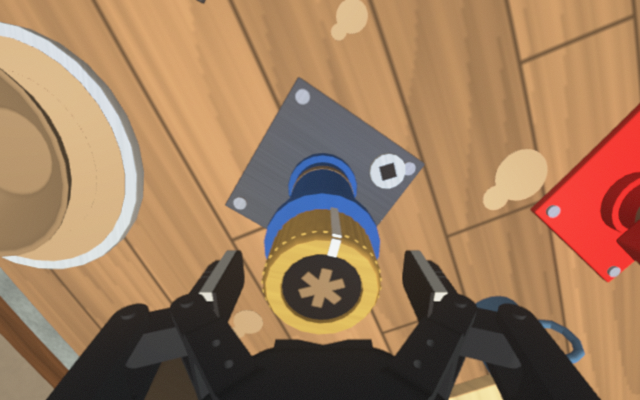

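The cap, at (321,286) px, sits between the fingers, and the stripe is at (335,243). Before gripping I'll work out the small offset.

Run:
```python
from h import *
s=sensors.get_state();R=Ro.from_quat(s["tcp_rot"]).as_matrix()
c=at_z("wrist",[321.5,286.5],.1905,s);p=at_z("wrist",[335,244],.1905,s)
print(s["ee_pos"],c,R.T@(c-s["ee_pos"]));a=np.degrees(np.arctan2(*(p-c)[1::-1]));print(a+360,a-33.3+360,np.linalg.norm(p-c))
```

```text
[0.50836604 0.13782033 0.23251172] [0.50999405 0.13861925 0.1905    ] [-0.00137959 -0.00118681  0.04201144]
231.85770672895814 198.55770672895812 0.02380927979596014
```

>>> drive_tool(
  plan=[
    [[-1.3,-1.2,0],[0,0,0]],
    [[0,0,0],[0,0,0]],
    [[0,0,0],[0,0,0]],
    [[0,0,0],[0,0,0]],
    [[0,0,0],[0,0,0]],
  ],
  fingers=0,
)

```text
time: 4.97
ee_pos: [0.5099, 0.1393, 0.2331]
tcp_rot: [-0.552, 0.834, 0.0, 0.0]
force: [-1.7, 0.3, 5.7]
opening: 0.0556
grip_force: 62.8
```

>>> drive_tool(
  plan=[
    [[0,0,0],[0,0,0]],
    [[0,0,0],[0,0,0]],
    [[0,0,0.1],[0,0,5]],
    [[0,0,0.2],[0,0,9]],
    [[0,0,0.2],[0,0,9]],
  ],
)

```text
time: 5.6
ee_pos: [0.5097, 0.1394, 0.2325]
tcp_rot: [-0.373, 0.928, 0.001, -0.0]
force: [-3.2, 1.0, 5.8]
opening: 0.0556
grip_force: 62.7
```

Run:
```python
from h import *
s=sensors.get_state(); print(s["time"],s["joint_pos"],s["force"],s["wrist_torque"],s["grip_force"],s["opening"])
```

```text
5.6 [ 0.2664465   0.30666936 -0.26469209  0.99974227  0.00121594 -0.49774869] [-3.22657675  0.99548506  5.80361283] [0.19147122 0.59267045 0.10272683] 62.666730880737305 0.05559436834052733
```

>>> drive_tool(
  plan=[
    [[0,0,0.22],[0,0,10]],
    [[0,0,0.22],[0,0,10]],
    [[0,0,0.22],[0,0,10]],
    [[0,0,0.22],[0,0,10]],
    [[0,0,0.22],[0,0,10]],
  ],
)

```text
time: 6.22
ee_pos: [0.5095, 0.14, 0.2314]
tcp_rot: [0.054, 0.999, 0.001, -0.001]
force: [-3.5, 2.6, 5.1]
opening: 0.0554
grip_force: 62.6
```

>>> drive_tool(
  plan=[
    [[0,0,0.22],[0,0,10]],
    [[0,0,0.22],[0,0,10]],
    [[0,0,0.22],[0,0,10]],
    [[0,0,0.22],[0,0,10]],
    [[0,0,0.22],[0,0,10]],
  ],
)

```text
time: 6.85
ee_pos: [0.5098, 0.1405, 0.2304]
tcp_rot: [0.471, 0.882, 0.002, -0.001]
force: [-2.6, 3.5, 3.9]
opening: 0.0556
grip_force: 62.6
```

>>> drive_tool(
  plan=[
    [[0,0,0.22],[0,0,10]],
    [[0,0,0.22],[0,0,10]],
    [[0,0,0.22],[0,0,10]],
    [[0,0,0.22],[0,0,10]],
    [[0,0,0.22],[0,0,10]],
  ],
)

```text
time: 7.48
ee_pos: [0.5105, 0.1406, 0.2293]
tcp_rot: [0.8, 0.6, 0.001, -0.001]
force: [-1.5, 4.5, 2.4]
opening: 0.0553
grip_force: 62.6
```

Run:
```python
from h import *
s=sensors.get_state(); print(s["time"],s["joint_pos"],s["force"],s["wrist_torque"],s["grip_force"],s["opening"])
im=read_camera("wrist"); cv2.imwrite("pics/w3.png",cv2.resize(im[150:350,220:420,::-1],None,fx=3,fy=3))
```

```text
7.475 [ 0.26711595  0.30948069 -0.26969297  0.98985115  0.00346738  2.12082141] [-1.46827116  4.48614289  2.43634386] [0.81317064 0.20469674 0.15860452] 62.62178063392639 0.05531382317453168
```

View pics/w3.png

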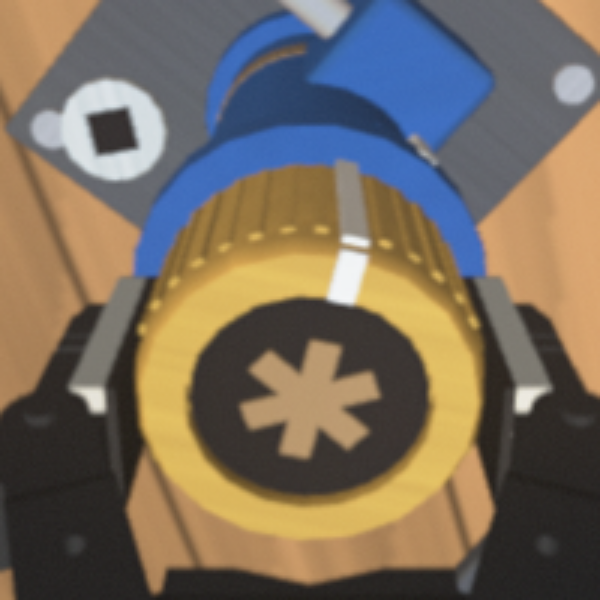

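The stripe, at (348,270) in the crop, is about 25–30° short of the tick at (424,150). There's no slip, and I'll approach the stop slowly.

>>> drive_tool(
  plan=[
    [[0,0,0.15],[0,0,7]],
    [[0,0,0.15],[0,0,7]],
    [[0,0,0.1],[0,0,4]],
    [[0,0,0.05],[0,0,2]],
    [[0,0,0],[0,0,0]],
  ],
)

```text
time: 8.15
ee_pos: [0.5107, 0.1404, 0.2288]
tcp_rot: [0.89, 0.456, 0.001, -0.001]
force: [-0.7, 6.3, 3.8]
opening: 0.0554
grip_force: 62.7
```

```bash
cat > q.py <<'E'
from h import *
s=sensors.get_state(); R=Ro.from_quat(s["tcp_rot"]).as_matrix()
print(s["time"],"j6",np.degrees(s["joint_pos"][5]),"az",np.degrees(np.arctan2(R[1,0],R[0,0])),"F",s["force"],"T",s["wrist_torque"],s["joint_efforts"][5],s["grip_force"])
E
python3 q.py
```

```text
8.15 j6 141.0714563669244 az 54.22247970802584 F [-0.69555133  6.25577723  3.82047658] T [ 1.09438947  0.14216806 -0.0344476 ] 0.032555737998336554 62.67184138298035
```

>>> drive_tool(
  plan=[
    [[0,0,0.05],[0,0,2]],
    [[0,0,0.05],[0,0,1]],
    [[0,0,0],[0,0,1]],
    [[0,0,0],[0,0,0]],
    [[0,0,0],[0,0,0]],
  ],
)

```text
time: 8.78
ee_pos: [0.5108, 0.1404, 0.2287]
tcp_rot: [0.905, 0.424, 0.001, -0.001]
force: [-0.8, 5.1, 2.7]
opening: 0.0554
grip_force: 62.7
```

```bash
python3 q.py
```

```text
8.775 j6 145.05549215195396 az 50.23561537312636 F [-0.7614556   5.11752834  2.71736813] T [1.07440861 0.12816285 0.04758581] 0.04531965125352144 62.66486048698425
```

Not at the stop yet, so I'll continue.

>>> drive_tool(
  plan=[
    [[0,0,0.03],[0,0,1.5]],
    [[0,0,0.03],[0,0,1.5]],
    [[0,0,0],[0,0,0]],
    [[0,0,0],[0,0,0]],
    [[0,0,0],[0,0,0]],
  ],
)

```text
time: 9.4
ee_pos: [0.5108, 0.1404, 0.2287]
tcp_rot: [0.916, 0.401, 0.001, -0.001]
force: [-0.6, 5.1, 2.8]
opening: 0.0554
grip_force: 62.7
```

```bash
python3 q.py
python3 - <<'E'
from h import *
im=read_camera("wrist"); cv2.imwrite("pics/w4.png",cv2.resize(im[150:350,220:420,::-1],None,fx=3,fy=3))
E
```

```text
9.4 j6 148.03995149029998 az 47.25094124857736 F [-0.57937457  5.10618591  2.75902603] T [1.0414962  0.11226062 0.10724759] 0.17049025744199753 62.67870783805847
```

View pics/w4.png

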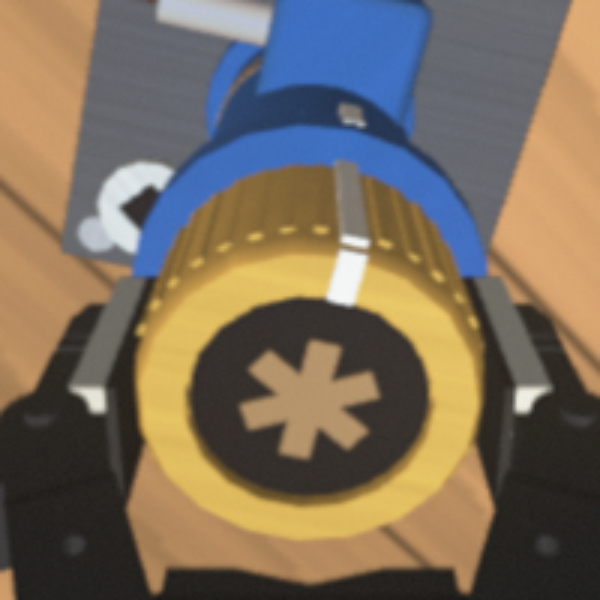

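In the crop the stripe (x≈348) and the tick (x≈352) are nearly lined up. I'll press on gently until the torque rises.

>>> drive_tool(
  plan=[
    [[0,0,0.02],[0,0,1]],
    [[0,0,0.02],[0,0,1]],
    [[0,0,0],[0,0,0]],
    [[0,0,0],[0,0,0]],
    [[0,0,0],[0,0,0]],
  ],
)

```text
time: 10.07
ee_pos: [0.5108, 0.1404, 0.2286]
tcp_rot: [0.923, 0.386, 0.001, -0.001]
force: [0.2, 4.4, 4.2]
opening: 0.0552
grip_force: 62.7
```

```bash
python3 q.py
```

```text
10.075 j6 149.94577941782237 az 45.35456736385348 F [0.16741644 4.38473315 4.17476517] T [0.9928202  0.11757341 0.96429052] 0.928301140666008 62.70485758781433
```

>>> drive_tool(
  plan=[
    [[0,0,0.02],[0,0,1]],
    [[0,0,0.02],[0,0,1]],
    [[0,0,0],[0,0,0]],
    [[0,0,0],[0,0,0]],
    [[0,0,0],[0,0,0]],
  ],
)

```text
time: 10.7
ee_pos: [0.5108, 0.1404, 0.2286]
tcp_rot: [0.929, 0.37, 0.001, -0.001]
force: [-0.7, 5.2, 3.6]
opening: 0.0557
grip_force: 62.7
```

```bash
python3 q.py
```

```text
10.7 j6 151.88262930582246 az 43.42689603612269 F [-0.65061963  5.19712189  3.59230349] T [0.99699034 0.05049978 1.68178586] 1.6876470297574997 62.724666595458984
```

Firmly bottomed: the torque went from 0.1 to 1.7 N m. I'll unload in small steps to see how much of the last 4° was elastic.

>>> drive_tool(
  plan=[
    [[0,0,0],[0,0,-1]],
    [[0,0,0],[0,0,-1]],
    [[0,0,0],[0,0,0]],
    [[0,0,0],[0,0,0]],
    [[0,0,0],[0,0,0]],
  ],
)

```text
time: 11.32
ee_pos: [0.5108, 0.1404, 0.2286]
tcp_rot: [0.923, 0.385, 0.001, -0.001]
force: [-0.7, 5.2, 4.8]
opening: 0.0551
grip_force: 62.8
```

```bash
python3 q.py
```

```text
11.325 j6 150.00211024945108 az 45.293572859186675 F [-0.6606179   5.2387771   4.76885782] T [1.11638784 0.13335652 0.88904367] 0.9099019132554531 62.763240337371826
```

>>> drive_tool(
  plan=[
    [[0,0,0],[0,0,-1]],
    [[0,0,0],[0,0,-1]],
    [[0,0,0],[0,0,0]],
    [[0,0,0],[0,0,0]],
    [[0,0,0],[0,0,0]],
  ],
)

```text
time: 11.95
ee_pos: [0.5108, 0.1404, 0.2286]
tcp_rot: [0.916, 0.4, 0.001, -0.001]
force: [-0.0, 6.6, 4.9]
opening: 0.055
grip_force: 62.8
```

```bash
python3 q.py
```

```text
11.95 j6 148.11530370044142 az 47.16977788455823 F [-0.04289367  6.63164382  4.91144461] T [1.20836175 0.17197286 0.12430024] 0.17722926568239927 62.776973247528076
```

The compliance is purely elastic, so zero load is at j6≈147.8°. Now I'll back off a quarter turn: 90.5° in all including wind-up, rising 2 mm.

>>> drive_tool(
  plan=[
    [[0,0,-0.22],[0,0,-10]],
    [[0,0,-0.22],[0,0,-10]],
    [[0,0,-0.22],[0,0,-10]],
    [[0,0,-0.22],[0,0,-10]],
    [[0,0,-0.22],[0,0,-10]],
  ],
)

```text
time: 12.58
ee_pos: [0.5102, 0.1405, 0.2297]
tcp_rot: [0.66, 0.752, 0.002, -0.001]
force: [-3.4, 6.7, 5.8]
opening: 0.0554
grip_force: 62.8
```

>>> drive_tool(
  plan=[
    [[0,0,-0.22],[0,0,-10]],
    [[0,0,-0.22],[0,0,-10]],
    [[0,0,-0.22],[0,0,-10]],
    [[0,0,-0.15],[0,0,-7]],
    [[0,0,-0.07],[0,0,-3.5]],
  ],
)

```text
time: 13.2
ee_pos: [0.5097, 0.1403, 0.2306]
tcp_rot: [0.36, 0.933, 0.002, -0.001]
force: [-3.4, 5.8, 6.7]
opening: 0.0553
grip_force: 63.0
```

>>> drive_tool(
  plan=[
    [[0,0,0],[0,0,0]],
    [[0,0,0],[0,0,0]],
    [[0,0,0],[0,0,0]],
    [[0,0,0],[0,0,0]],
    [[0,0,0],[0,0,0]],
  ],
)

```text
time: 13.82
ee_pos: [0.5097, 0.1403, 0.2306]
tcp_rot: [0.361, 0.933, 0.002, -0.001]
force: [-3.0, 5.2, 6.4]
opening: 0.0555
grip_force: 63.0
```

```bash
python3 q.py
python3 - <<'E'
from h import *
im=read_camera("wrist"); cv2.imwrite("pics/w5.png",cv2.resize(im[150:350,220:420,::-1],None,fx=3,fy=3))
E
```

```text
13.825 j6 57.62669842666627 az 137.66741383406958 F [-2.96542744  5.24092081  6.4487458 ] T [1.26190502 0.678803   0.10214969] 0.0813211896456778 63.01735997200012
```

View pics/w5.png

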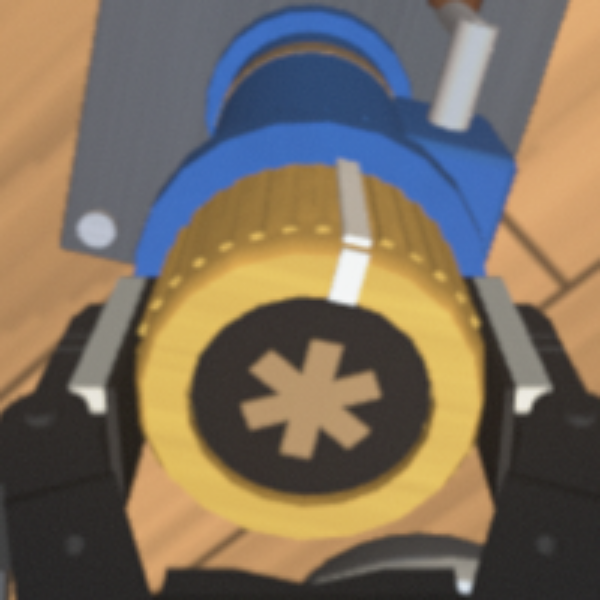

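The stripe hasn't moved relative to the fingers. The extruder has turned about 90° in the view, and the cap is held still at the quarter turn with a 63 N grip, so I'm handing it in.

```bash
python3 -c "
from station import *
print(sign_off())"
```

```text
the job is handed in; nothing more can be done
None
```

The blue extruder's cap was screwed down until it bottomed out (torque rose to 1.7 N m), then backed off about 90°, and the fingers still hold it there; the job is handed in at about 14 s, and the grey cap and the rest of the bench were not touched.

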